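# Release the UV-clean chamber cover and take out the clean chuck

### The job

Slide the chamber's small red thumb latch sideways, towards the green dot, so that the amber-windowed cover springs open. Then take the brass vacuum chuck out of the chamber and set it down right way up (as it stood), fully on top of the pale-blue pack of wipes, without dropping it. Leave the cover open and the tape roll, wafer shipper and tweezers where they are.

Things in the scene. Friction and masses are not known exactly. Their poses are not given: they have to be found in the camera images.
- chamber: White bench chamber, fixed, 198 x 160 x 54 mm (its x, y, z) with the cover shut. Origin under its middle on the bench; x runs from the latch ledge (front, towards the robot) to the hinge, y left, z up; turned by up to 0.3 rad. The front ledge (x -106 to -60 mm, top z = 36 mm) carries the latch and, at y = +60 mm, a green dot that shows which way to slide it.
- well_floor (a point): Centre of the chamber's well floor, at chamber (14, 0, 12) mm. The well is 128 mm (chamber x) by 140 mm (chamber y) inside, its rim 33 mm above the floor, walls 10 to 14 mm thick. It lies under the cover.
- latch_tab (a point): Centre of the top of the latch's red thumb tab; latched it is at chamber (-86, 0, 72) mm. The tab is 16 mm (chamber x) by 10 mm (chamber y) and stands 22 mm above its black carriage (22 x 34 mm, top z = 50 mm). On the hinge side a 5 mm steel tongue, top at z = 56.5 mm, reaches over the cover's nose. Beside the tab in chamber y nothing is higher than z = 50 mm.
- latch (a joint): Latch position along the chamber's +y (towards the green dot), m: 0 latched, 0.016 end of travel; the cover is let go at about 0.010. A spring pushes it back, 1.5 N at 0 to 3.4 N at the end; once the cover is up it does not matter that the latch slides home again.
- cover (a joint): Angle of the cover, rad: 0 shut, 1.85 fully open (leaning back past upright). A spring swings it open in about 1 s when the latch lets go, and keeps it open; while latched it cannot be lifted. Hinge along chamber y at chamber x = 86, z = 49 mm. Grey frame with amber window, 160 mm wide, 8 mm thick; its front edge, 146 mm from the hinge, swings up and away from the robot.
- spare_chuck: Brass (pale gold) round vacuum chuck, about 0.15 to 0.31 kg: a flat disc 52 mm across and 9 mm thick on a hub 38 mm across, 18 mm high in all. Origin: centre of its underside, z up. It stands upright on the well's floor under the cover, up to 12 mm from chamber (5, 0) mm. Grip it by the rim, 9 to 18 mm above its underside.
- wipe_pack: Folded stack of pale-blue wipes, 103 x 108 x 28 mm, firm and fixed to the perforated deck. Origin: centre of its underside; its flat top is 28 mm above that.
- tape_roll: Bystander: blue roll of tape lying flat, 69 mm across, 19 mm high. Origin: centre of its underside. Loose.
- shipper_3: Bystander: pale round wafer shipper, 71 x 64 x 11 mm, lying flat. Origin: centre of its underside. Loose.
- tweezers_b: Bystander: black tweezers, 125 mm long along their own y, 11 mm wide, 8 mm high. Origin: centre of the underside. Loose.

How it is judged (in metres and radians):
On the way, in this order (a step that is already met when the one before it is completed fails the run):
1. the thumb latch has been slid aside (value of joint latch above 0.008 m).
2. the cover has sprung open (value of joint cover above 1.3 rad), for 0.2 s.
At the end, for the whole second after the job is handed in: The cover stands open (more than 1.3 rad); the chuck rests upright (within 0.12 rad) and still on top of the wipe pack, its centre within 30 mm of the pack's centre along each of the pack's sides (value of joint cover above 1.3 rad and x of spare_chuck in the frame of wipe_pack between -0.03 and 0.03 m and y of spare_chuck in the frame of wipe_pack between -0.03 and 0.03 m and z of spare_chuck in the frame of wipe_pack between 0.024 and 0.032 m and angle between spare_chuck's own z axis and vertical below 0.12 rad and linear speed of spare_chuck below 0.02 m/s); the robot touches nothing.
It fails at once if the chuck is dropped or thrown (moves faster than 0.6 m/s while the fingers do not hold it) (linear speed of spare_chuck above 0.6 m/s and contact force between spare_chuck and the fingers below 0.1 N).
It fails at once if the tape roll, the shipper or the tweezers are moved by more than 30 mm (distance of any of tape_roll, shipper_3, tweezers_b from where it was at the start of the episode above 0.03 m).
It also fails if it takes over 48 s, if anything falls off the work surface, if the arm or the gripper's body presses on something with over 40 N, if the wrist force passes 120 N, or if a joint passes its speed limit or range.

### The arm

A 6-joint arm with a two-finger parallel gripper is mounted at the origin on a cart in front of the work surface, level with it; the furniture and walls round the work are solid. World frame = base frame: x ahead of the robot, y to its left, z up, the work surface at z = 0. Lengths are in m, angles in degrees, forces in N, time in s.
With the tool pointing down it reaches from about 0.375 to 0.9 m from the base axis. Payload 3.1 kg.
Tool frame: the origin (TCP) lies between the finger pads; the fingertips stand 11 mm ahead of it and the grasp point (between the pads) lies 8 mm behind it; z points along the fingers, y is the line along which they close (so a half turn about z gives the same grasp; the last joint's range is limited). The gripper opens to 87 mm and grips with 3 to 60 N. Pads are 19 mm wide; open, the fingers measure 117 mm over their backs; the gripper's body (75 mm by 190 mm) begins 51 mm behind the grasp point.
Start: joints at [-73.539, 30.224, 82.088, -0, 67.689, -10.227], TCP at [0.281, -0.558, 0.234] pointing down, gripper open.
Joint ranges: [-176.69, 176.69], [-43.24, 126.21], [12.49, 139.97], [-82, 262], [0, 151.66], [-163.58, 163.58]. Speed limits (degrees/s): [159.86, 159.86, 180, 180, 180, 180].

### API

Orientations are given as a 3x3 rotation matrix whose columns are the frame's x, y, z axes.
In Python, from rig import bot, viewer, workorder, nets gives the robot as it stands. The module is installed in compiled form; this text tells all that it offers.
- The arm moves only by the tool move_arm, never from a script. Its argument "increments" is a list of rows, each a list of 7 numbers: the shift along the tool's x, y, z normalised to -1 to 1, where 1 is 0.3 m, then the turn, a rotation vector about the tool's x, y, z normalised to -1 to 1, where 1 is pi rad, then the opening, from 0 (shut) to 1 (fully open). In form: [[tx, ty, tz, wx, wy, wz, grip], ...]. A call has 1 to 10 rows; each row is the pose to reach, as a shift and turn from the pose commanded when the call began, along the tool's axes at that moment, turning the shorter way round; what a row does not reach only later rows make up. A row lasts 1/12 s, in which the tool goes at most 41.7 mm and 7.16 degrees, less where a joint would pass 70% of its speed; a pose out of reach is approached as far as the arm can. A call with a number of a shift or a turn outside -1 to 1 is refused whole. A call with a gripper value outside its range is refused whole. The fingers move at their own pace and stop on an object; the grip force is fixed at half the most. Time passes only in rows, so rows that repeat a pose let the fingers close. It gives the time, the measured TCP pose, the force, the opening and the grip force at its end, in the units of the state.
- bot.read_state(): the state, without advancing time (a new reading comes with each control period).
- viewer.capture(name): name is "scene" or "side" or "wrist"; returns a dict with "image" (420x560x3 uint8, blue, green, red), "K" (3x3 intrinsics, pixels), "dist" ([k1, k2, p1, p2, k3] as OpenCV has them; the pictures are not rectified), "eye" and "orientation" of the camera in the world. Camera axes: x right, y up, looking along -z (the intrinsics and any distortion apply to the point x, -y, -z); pixel columns grow to the right and rows downward; lengths in m; the calibration is good to about 2 mm. A picture is of the moment at which its call begins. There is no depth.
- workorder.hand_in(): hands the job in; it is judged then, once.
Trained networks look in the newest picture that a camera, given by its name, has taken for a name from the list of things; names that differ only in an ending like _2 or _b are one class to them, and where a whole thing is asked for, a point or a joint stands for the part that bears it (a point fixed in the world has none). Each returns a list of dicts, best first, with "conf" (0 to 1); they miss things now and then, are a little off and sometimes report something else, mostly with a low value. They report only what shows in the picture. A call takes as long as a camera call.
- nets.find_in(camera, thing): "location" ([column, row] in pixels, amid what is visible of it).
The state is a dict: "time_s": time; "joint_positions": joint angles; "qvel": joint speeds; "tau": joint torques, N m; "position": TCP position; "tcp_rot": TCP orientation; "force": force on the tool from outside, world axes, zero at the start; "moment": the same for the moment, N m; "opening": opening from 0.0 (shut) to 1.0 (fully open); "grasp_force": force on a finger pad.
Only numpy, scipy, OpenCV 4.12 (cv2) and the standard library are available. Lean on these libraries where they do the work, as an engineer would, in place of code of your own. Each camera call takes 0.05 s, during which the arm holds its last target. There are 200 camera calls.

## Working session

There is one attempt and no reset: what is moved stays moved. The work goes in short steps, Python scripts to look and compute and a tool call to move; the robot and the scene stay as the last step left them, time stands still between calls to the robot, and variables do not carry over. Pictures are saved under pics/ and viewed, at most 10 in all, crops included, and the job is handed in when it is done.

Besides the shell and the picture viewer there is one more tool, called after "Emit:" in YAML: its name, and indented under it one key for each argument. move_arm: Moves the arm, as the interface text tells. Its arguments: {"type":"object","properties":{"increments":{"type":"array"}},"required":["increments"]}

```bash
mkdir -p pics
cat > h.py <<'E'
import numpy as np, cv2
from rig import bot, viewer, workorder, nets
def shot(n,f=None):
    c=viewer.capture(n)
    if f: cv2.imwrite('pics/'+f,c['image'])
    return c
def onplane(c,px,z):
    u=cv2.undistortPoints(np.array([[px]],float),np.array(c['K']),np.array(c['dist']))[0,0]
    d=np.array(c['orientation'])@np.array([u[0],-u[1],-1]); e=np.array(c['eye'])
    return e+d*(z-e[2])/d[2]
def proj(c,P):
    R=np.array(c['orientation']); p=(np.atleast_2d(P)-np.array(c['eye']))@R*np.array([1,-1,-1])
    return cv2.projectPoints(p,np.zeros(3),np.zeros(3),np.array(c['K']),np.array(c['dist']))[0][:,0]
E
python3 - <<'E'
from h import *
Z=dict(chamber=.04,latch_tab=.072,latch=.05,cover=.05,wipe_pack=.028,tape_roll=.019,shipper_3=.011,tweezers_b=.008,spare_chuck=.03)
ims=[]
for n in ['scene','side']:
    c=shot(n); ims.append(c['image']); print(n,np.round(c['eye'],3))
    for t,z in Z.items():
        for r in nets.find_in(n,t)[:2]: print(t,round(r['conf'],2),np.round(r['location']),np.round(onplane(c,r['location'],z),3))
cv2.imwrite('pics/a.png',ims[0]);cv2.imwrite('pics/b.png',ims[1])
print(bot.read_state())
E
```

```text
scene [0.189 0.396 0.731]
chamber 0.6 [201. 273.] [0.567 0.201 0.04 ]
latch_tab 0.58 [228. 285.] [0.492 0.194 0.072]
latch 0.83 [234. 282.] [0.498 0.175 0.05 ]
cover 0.57 [190. 265.] [0.593 0.207 0.05 ]
wipe_pack 0.73 [322. 157.] [ 0.594 -0.244  0.028]
wipe_pack 0.57 [251. 206.] [0.618 0.002 0.028]
tape_roll 0.69 [253. 210.] [0.614 0.002 0.019]
shipper_3 0.72 [297. 237.] [ 0.488 -0.011  0.011]
shipper_3 0.35 [322. 158.] [ 0.6   -0.254  0.011]
tweezers_b 0.52 [281. 329.] [0.377 0.174 0.008]
side [0.996 0.149 0.898]
chamber 0.75 [386. 289.] [0.594 0.203 0.04 ]
latch_tab 0.64 [392. 241.] [0.507 0.181 0.072]
latch 0.53 [388. 246.] [0.508 0.179 0.05 ]
cover 0.7 [389. 292.] [0.602 0.21  0.05 ]
wipe_pack 0.81 [185. 211.] [ 0.595 -0.249  0.028]
shipper_3 0.91 [302. 218.] [ 0.496 -0.015  0.011]
tweezers_b 0.78 [398. 212.] [0.392 0.176 0.008]
{'time_s': 1.0, 'joint_positions': array([-7.35410864e+01,  3.02210234e+01,  8.20884741e+01, -3.77901299e-04,
        6.76891561e+01, -1.02276203e+01]), 'qvel': array([ 0.01484803,  0.05811845, -0.01944874,  0.05107667,  0.03579801,
       -0.0582478 ]), 'tau': array([ 1.06700488e-04, -4.40023112e+01, -1.76989800e+01,  6.33564661e-02,
        5.04059298e-02, -6.77661575e-06]), 'position': array([ 0.28070649, -0.55838457,  0.23357072]), 'tcp_rot': array([[ 8.93475841e-01,  4.49111257e-01,  8.05991978e-07],
       [ 4.49111257e-01, -8.93475841e-01, -2.42645687e-05],
       [-1.01773566e-05,  2.20417860e-05, -1.00000000e+00]]), 'force': array([ 0.02668713,  0.10612901, -0.455083  ]), 'moment': array([ 0.03361416, -0.02483488, -0.04241284]), 'grasp_force': 0.0, 'opening': 0.997677899270306}
```

View pics/a.png

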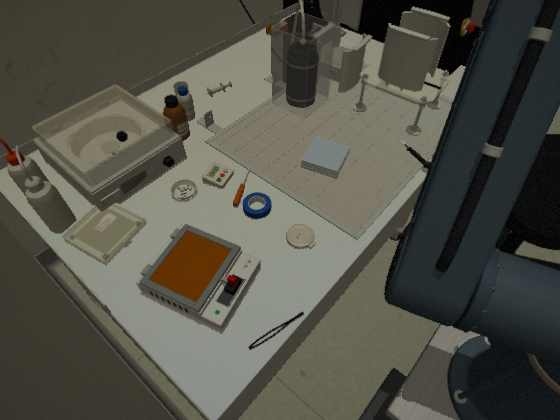

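View pics/b.png

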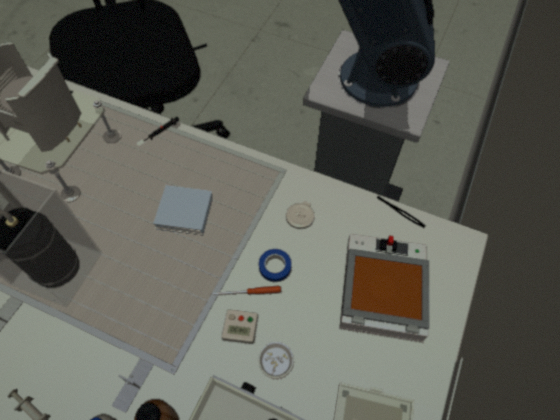

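The scene view shows the chamber at about (200,272), red tab (233,280), green dot (217,312) and pack (326,156). In the side view the tab is at (391,240) and the pack at (184,210). Next I'll measure the yaw and centres by colour.

```bash
cat > m.py <<'E'
from h import *
def blob(m,near):
    n,l,s,ce=cv2.connectedComponentsWithStats(m.astype(np.uint8))
    k=[i for i in range(1,n) if s[i,4]>4]; k=min(k,key=lambda i:np.hypot(*(ce[i]-near))-0.02*s[i,4]); return l==k,ce[k],s[k,4]
if __name__=='__main__':
  for n,pa,pg,pr,pw in [('scene',(195,267),(217,312),(233,280),(326,156)),('side',(388,290),(417,248),(391,240),(184,210))]:
    c=shot(n); im=c['image']; h=cv2.cvtColor(im,cv2.COLOR_BGR2HSV); H,S,V=[h[...,i].astype(int) for i in range(3)]
    for nm,m,p,z in [('amber',(H>5)&(H<20)&(S>150)&(V>80),pa,.053),('red',((H<6)|(H>174))&(S>150)&(V>60),pr,.066),('green',(H>40)&(H<85)&(S>90),pg,.036),('pack',(H>95)&(H<120)&(S>25)&(S<110)&(V>120),pw,.026)]:
        try: mm,ce,a=blob(m,np.array(p))
        except Exception as e: print(nm,e); continue
        print(n,nm,a,np.round(ce,1),np.round(onplane(c,ce,z),4))
        if nm in('amber','pack'):
            pts=np.argwhere(mm)[:,::-1]; w=np.array([onplane(c,q,z)[:2] for q in pts],np.float32)*1000
            r=cv2.minAreaRect(w); print('   rect',np.round(r[0],1),np.round(r[1],1),round(r[2],1))
E
python3 m.py
```

```text
scene amber 3065 [190.6 265.6] [0.5885 0.2078 0.053 ]
   rect [591.2 204.4] [110.  130.7] 15.2
scene red 44 [231.4 278.2] [0.5    0.1783 0.066 ]
scene green 12 [216.7 311.8] [0.484  0.2372 0.036 ]
pack min() iterable argument is empty
side amber 3582 [387.  287.3] [0.5959 0.2038 0.053 ]
   rect [593.9 202.8] [110.5 129.9] 14.9
side red 34 [390.4 239.7] [0.5009 0.1785 0.066 ]
side green 5 [416.8 250.6] [0.4849 0.2364 0.036 ]
side pack 1664 [182.9 207.3] [ 0.5888 -0.2595  0.026 ]
   rect [ 587.  -260.4] [ 97.9 102.3] 16.1
```

```bash
cat >> h.py <<'E'
from scipy.spatial.transform import Rotation as Ro
def plan(*targets):
    "targets: (x,y,z,yaw of tool x in deg)"
    s=bot.read_state(); p=np.array(s['position']); R=np.array(s['tcp_rot'])
    for x,y,z,a in targets:
        a=np.radians(a); c,n=np.cos(a),np.sin(a)
        T=np.array([[c,n,0],[n,-c,0],[0,0,-1]])
        d=R.T@(np.array([x,y,z])-p); w=Ro.from_matrix(R.T@T).as_rotvec()
        print('plan',np.round(d/.3,4),np.round(w/np.pi,4),'rows',round(max(np.linalg.norm(d)/.0417,np.degrees(np.linalg.norm(w))/7.16),1))
    print('t',round(s['time_s'],2),'pos',np.round(p,4),'op',round(s['opening'],3),'F',np.round(s['force'],1),'g',round(s['grasp_force'],1))
E
python3 -c "
from h import *
plan((.39,-.2,.2,15))"
```

```text
plan [ 0.862  -0.9037  0.1119] [-0.     -0.      0.0649] rows 9.0
t 1.1 pos [ 0.2807 -0.5584  0.2335] op 1.002 F [-0.5 -0.2  0.1] g 0.0
```

Emit:
move_arm:
  increments:
    - [0.862,-0.904,0.112,0,0,0.065,0.45]
    - [0.862,-0.904,0.112,0,0,0.065,0.45]
    - [0.862,-0.904,0.112,0,0,0.065,0.45]
    - [0.862,-0.904,0.112,0,0,0.065,0.45]
    - [0.862,-0.904,0.112,0,0,0.065,0.45]
    - [0.862,-0.904,0.112,0,0,0.065,0.45]
    - [0.862,-0.904,0.112,0,0,0.065,0.45]
    - [0.862,-0.904,0.112,0,0,0.065,0.45]
    - [0.862,-0.904,0.112,0,0,0.065,0.45]
    - [0.862,-0.904,0.112,0,0,0.065,0.45]

```text
time_s: 1.93
position: [0.389, -0.1923, 0.1993]
tcp_rot: [[0.964, 0.265, -0.003], [0.265, -0.964, 0.006], [-0.002, -0.007, -1.0]]
force: [-1.0, 0.0, -0.6]
opening: 0.463
grasp_force: 0.0
```

```bash
python3 -c "
from h import *
plan((.49,.1,.16,15),(.493,.176,.16,15))"
```

```text
plan [ 0.5827 -0.8496  0.1355] [-0.0021  0.0006  0.002 ] rows 7.5
plan [ 0.6595 -1.0912  0.1369] [-0.0021  0.0006  0.002 ] rows 9.2
t 1.93 pos [ 0.389  -0.1923  0.1993] op 0.463 F [-1.   0.  -0.6] g 0.0
```

Emit:
move_arm:
  increments:
    - [0.58,-0.85,0.13,0,0,0,0.4]
    - [0.58,-0.85,0.13,0,0,0,0.4]
    - [0.58,-0.85,0.13,0,0,0,0.4]
    - [0.58,-0.85,0.13,0,0,0,0.4]
    - [0.58,-0.85,0.13,0,0,0,0.4]
    - [0.58,-0.85,0.13,0,0,0,0.4]
    - [0.58,-0.85,0.13,0,0,0,0.4]
    - [0.58,-0.85,0.13,0,0,0,0.4]
    - [0.58,-0.85,0.13,0,0,0,0.4]
    - [0.58,-0.85,0.13,0,0,0,0.4]

```text
time_s: 2.77
position: [0.4924, 0.0919, 0.1608]
tcp_rot: [[0.965, 0.261, -0.0], [0.261, -0.965, -0.0], [-0.0, 0.0, -1.0]]
force: [-0.3, -0.9, 0.4]
opening: 0.397
grasp_force: 0.0
```

Run:
```python
from h import *
c=shot('wrist','w1.png')
print(nets.find_in('wrist','latch_tab'),np.round(proj(c,[.5005,.178,.072]),0))
h=cv2.cvtColor(c['image'],cv2.COLOR_BGR2HSV); m=((h[...,0]<6)|(h[...,0]>174))&(h[...,1]>150)&(h[...,2]>60)
n,l,s,ce=cv2.connectedComponentsWithStats(m.astype(np.uint8))
for i in range(1,n):
    if s[i,4]>30: print(s[i],ce[i],np.round(onplane(c,ce[i],.072),4))
plan((.493,.176,.13,15),(.493,.176,.064,15))
```

```text
[{'location': [193.2, 172.0], 'conf': 0.68}] [[181. 178.]]
[175 169  20  20 318] [183.86163522 177.94654088] [0.5016 0.1757 0.072 ]
plan [ 0.0773 -0.2746  0.1032] [ 0.0001  0.0002 -0.0002] rows 2.2
plan [ 0.0774 -0.2746  0.3232] [ 0.0001  0.0002 -0.0002] rows 3.1
t 2.87 pos [0.4919 0.0904 0.161 ] op 0.398 F [-0.6 -0.1  0.2] g 0.0
```

View pics/w1.png

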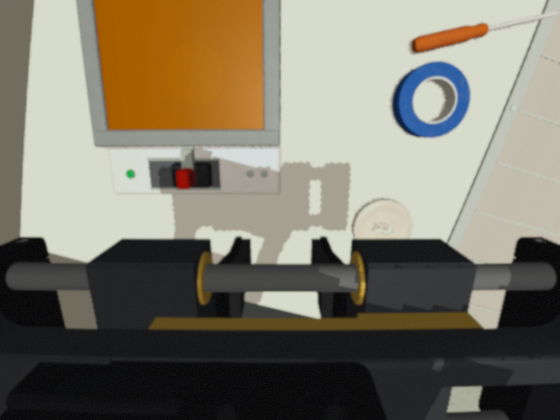

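The wrist view shows the red tab at (184,178) and the green dot at (130,174), to the tab's left. The tool is square to the chamber. I'll go over the tab, down, then close on it.

Emit:
move_arm:
  increments:
    - [0.078,-0.271,0,0,0,0,0.4]
    - [0.078,-0.271,0,0,0,0,0.4]
    - [0.078,-0.271,0.1,0,0,0,0.4]
    - [0.078,-0.271,0.2,0,0,0,0.4]
    - [0.078,-0.271,0.26,0,0,0,0.4]
    - [0.078,-0.271,0.323,0,0,0,0.4]
    - [0.078,-0.271,0.323,0,0,0,0.4]
    - [0.078,-0.271,0.323,0,0,0,0.0]
    - [0.078,-0.271,0.323,0,0,0,0.0]
    - [0.078,-0.271,0.323,0,0,0,0.0]

```text
time_s: 3.7
position: [0.4943, 0.1753, 0.0652]
tcp_rot: [[0.966, 0.258, 0.002], [0.258, -0.966, 0.0], [0.002, 0.0, -1.0]]
force: [-0.5, 1.0, 0.2]
opening: 0.255
grasp_force: 0.0
```

```bash
python3 -c "
from h import *
plan((.493,.175,.064,15))"
```

```text
plan [-0.0045 -0.0002  0.0042] [ 0.0001 -0.0005 -0.0004] rows 0.0
t 3.7 pos [0.4943 0.1753 0.0652] op 0.255 F [-0.5  1.   0.2] g 0.0
```

Now finish closing, slide +13 mm (−y of the tool), and wait.

Emit:
move_arm:
  increments:
    - [0,0,0,0,0,0,0]
    - [0,0,0,0,0,0,0]
    - [0,0,0,0,0,0,0]
    - [0,-0.015,0,0,0,0,0]
    - [0,-0.03,0,0,0,0,0]
    - [0,-0.045,0,0,0,0,0]
    - [0,-0.045,0,0,0,0,0]
    - [0,-0.045,0,0,0,0,0]
    - [0,-0.045,0,0,0,0,0]
    - [0,-0.045,0,0,0,0,0]

```text
time_s: 4.53
position: [0.4907, 0.1887, 0.065]
tcp_rot: [[0.966, 0.26, 0.001], [0.26, -0.966, -0.001], [0.001, 0.001, -1.0]]
force: [-0.9, -3.6, 6.2]
opening: 0.113
grasp_force: 30.0
```

Run:
```python
from h import *
c=shot('side'); im=c['image'][170:370,290:490]
cv2.imwrite('pics/s2.png',cv2.resize(im,None,fx=2.5,fy=2.5))
plan((.493,.175,.064,15))
```

```text
plan [-0.0044  0.046   0.0033] [ 0.0004 -0.0004  0.0002] rows 0.3
t 4.58 pos [0.4907 0.1887 0.065 ] op 0.112 F [-0.8 -3.   5.9] g 30.0
```

View pics/s2.png

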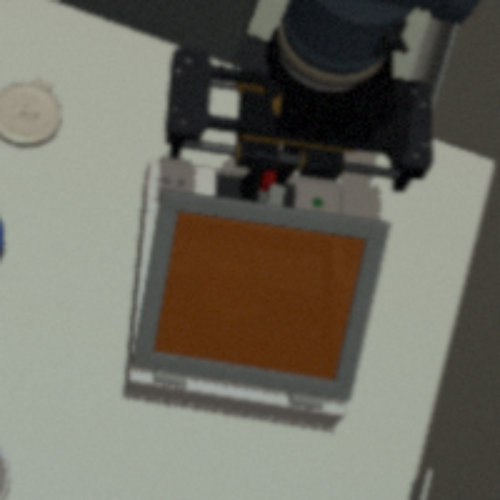

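The picture shows the fingers on the tab at about (265,180), and the cover looks to be starting up. I'll go 1 mm further and wait.

Emit:
move_arm:
  increments:
    - [0,-0.004,0,0,0,0,0]
    - [0,-0.004,0,0,0,0,0]
    - [0,-0.004,0,0,0,0,0]
    - [0,-0.004,0,0,0,0,0]
    - [0,-0.004,0,0,0,0,0]
    - [0,-0.004,0,0,0,0,0]
    - [0,-0.004,0,0,0,0,0]
    - [0,-0.004,0,0,0,0,0]

```text
time_s: 5.25
position: [0.4904, 0.1897, 0.065]
tcp_rot: [[0.966, 0.26, 0.001], [0.26, -0.966, -0.001], [0.001, 0.001, -1.0]]
force: [-0.2, -3.4, 5.9]
opening: 0.109
grasp_force: 30.0
```

Run:
```python
from h import *
c=shot('side'); im=c['image'][170:400,290:490]
cv2.imwrite('pics/s3.png',cv2.resize(im,None,fx=2.5,fy=2.5))
plan((.493,.175,.064,15))
```

```text
plan [-0.0044  0.0498  0.0033] [ 0.0004 -0.0004  0.0002] rows 0.4
t 5.3 pos [0.4904 0.1898 0.065 ] op 0.114 F [-0.3 -3.7  5.8] g 30.0
```

View pics/s3.png

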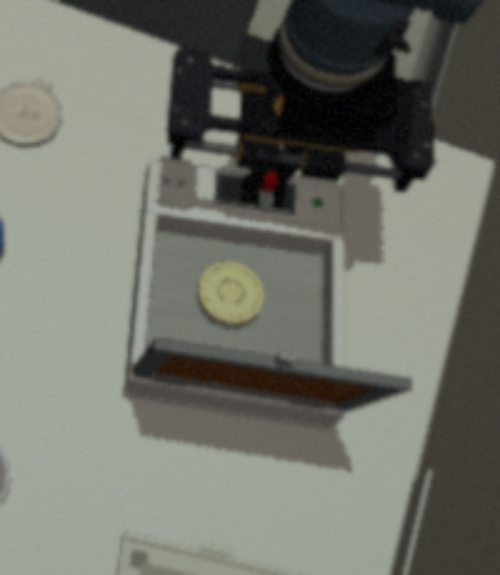

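The cover is open and the chuck shows at crop (231,293), about pixel (382,287). Next I'll release the tab and rise.

Emit:
move_arm:
  increments:
    - [0,0,0,0,0,0,0.4]
    - [0,0,0,0,0,0,0.4]
    - [0,0,0,0,0,0,0.4]
    - [0,0,-0.1,0,0,0,0.4]
    - [0,0,-0.2,0,0,0,0.6]
    - [0,0,-0.36,0,0,0,0.9]
    - [0,0,-0.36,0,0,0,0.9]
    - [0,0,-0.36,0,0,0,0.9]

```text
time_s: 5.97
position: [0.4917, 0.1911, 0.1748]
tcp_rot: [[0.966, 0.259, 0.007], [0.259, -0.966, 0.002], [0.007, 0.0, -1.0]]
force: [-0.2, -0.8, -0.3]
opening: 0.615
grasp_force: 0.0
```

Run:
```python
from h import *
for n in ['side','scene','wrist']:
    c=shot(n); 
    if n=='wrist': cv2.imwrite('pics/w4.png',c['image'])
    h=cv2.cvtColor(c['image'],cv2.COLOR_BGR2HSV)
    for r in nets.find_in(n,'spare_chuck')[:2]: print(n,r,np.round(onplane(c,r['location'],.028),4))
    m=((h[...,0]>20)&(h[...,0]<35)&(h[...,1]>90)&(h[...,2]>90)).astype(np.uint8)
    k,l,s,ce=cv2.connectedComponentsWithStats(m)
    for i in range(1,k):
        if s[i,4]>100: print(s[i],ce[i],np.round(onplane(c,ce[i],.028),4))
plan((.585,.2,.17,15),(.585,.2,.17,-75))
```

```text
side {'location': [385.2, 288.2], 'conf': 0.87} [0.5874 0.2027 0.028 ]
wrist {'location': [302.1, 98.5], 'conf': 0.98} [0.5864 0.1956 0.028 ]
[416 253  14  51 284] [423.67605634 279.16197183] [0.4419 0.0148 0.028 ]
[133 254  13  50 265] [137.51320755 279.05660377] [0.3606 0.3188 0.028 ]
[ 221  312  323   17 3314] [392.23506337 321.58750754] [0.3823 0.029  0.028 ]
plan [ 3.189e-01  5.100e-02 -2.000e-04] [-0.0002  0.0012 -0.0001] rows 2.3
plan [ 3.189e-01  5.100e-02 -2.000e-04] [0.0008 0.0011 0.4999] rows 12.6
t 6.27 pos [0.4886 0.1901 0.1703] op 0.859 F [-0.3  0.3  0.3] g 0.0
```

View pics/w4.png

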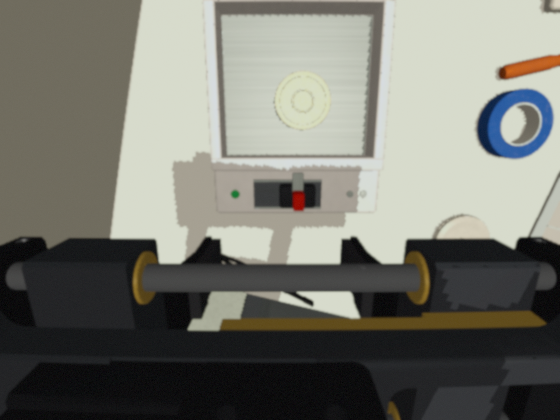

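The wrist view shows the chuck centred at (303,100), the well clear and the cover up. Next I'll move over the chuck and look straight down.

Run:
```python
from h import *
c=shot('wrist');print(c['eye'],onplane(c,(302.5,100),.03))
c=shot('side');print(onplane(c,(382.4,287.2),.03))
plan((.586,.196,.17,15),(.586,.196,.09,15),(.586,.196,.0255,15))
```

```text
[0.55607766 0.20786302 0.32116941] [0.58530079 0.194903   0.03      ]
[0.58859612 0.19693633 0.03      ]
plan [0.3171 0.0645 0.0015] [-0.0001  0.0009 -0.0001] rows 2.3
plan [0.3178 0.0646 0.2682] [-0.0001  0.0009 -0.0001] rows 3.0
plan [0.3185 0.0647 0.4832] [-0.0001  0.0009 -0.0001] rows 4.2
t 6.37 pos [0.4891 0.1901 0.1707] op 0.886 F [-0.2  1.   0.1] g 0.0
```

Emit:
move_arm:
  increments:
    - [0.318,0.065,0,0,0.001,0,0.9]
    - [0.318,0.065,0,0,0.001,0,0.9]
    - [0.318,0.065,0,0,0.001,0,0.9]
    - [0.318,0.065,0.12,0,0.001,0,0.9]
    - [0.318,0.065,0.24,0,0.001,0,0.9]
    - [0.318,0.065,0.35,0,0.001,0,0.9]
    - [0.318,0.065,0.43,0,0.001,0,0.9]
    - [0.318,0.065,0.482,0,0.001,0,0.9]
    - [0.318,0.065,0.482,0,0.001,0,0.9]
    - [0.318,0.065,0.482,0,0.001,0,0.9]

```text
time_s: 7.2
position: [0.5866, 0.1959, 0.026]
tcp_rot: [[0.966, 0.258, 0.001], [0.258, -0.966, 0.001], [0.001, -0.0, -1.0]]
force: [0.7, -0.5, -0.1]
opening: 0.901
grasp_force: 0.0
```

Emit:
move_arm:
  increments:
    - [0,0,0,0,0,0,0.55]
    - [0,0,0,0,0,0,0.5]
    - [0,0,0,0,0,0,0.4]
    - [0,0,0,0,0,0,0.3]
    - [0,0,0,0,0,0,0.3]
    - [0,0,0,0,0,0,0.3]
    - [0,0,0,0,0,0,0.3]
    - [0,0,0,0,0,0,0.3]

```text
time_s: 7.87
position: [0.5872, 0.1958, 0.0277]
tcp_rot: [[0.966, 0.259, 0.003], [0.259, -0.966, 0.0], [0.003, 0.0, -1.0]]
force: [-0.4, -1.2, 1.9]
opening: 0.553
grasp_force: 30.0
```

```bash
python3 -c "
from h import *
plan((.586,.196,.0255,15))"
```

```text
plan [-0.0038 -0.0018  0.0072] [ 0.0001 -0.0011 -0.    ] rows 0.1
t 7.87 pos [0.5872 0.1958 0.0277] op 0.553 F [-0.4 -1.2  1.9] g 30.0
```

Emit:
move_arm:
  increments:
    - [0,0,-0.03,0,0,0,0.3]
    - [0,0,-0.07,0,0,0,0.3]
    - [0,0,-0.12,0,0,0,0.3]
    - [0,0,-0.18,0,0,0,0.3]
    - [0,0,-0.25,0,0,0,0.3]
    - [0,0,-0.32,0,0,0,0.3]
    - [0,0,-0.4,0,0,0,0.3]
    - [0,0,-0.4,0,0,0,0.3]

```text
time_s: 8.53
position: [0.5899, 0.1968, 0.1532]
tcp_rot: [[0.966, 0.259, 0.013], [0.259, -0.966, 0.003], [0.014, 0.001, -1.0]]
force: [1.8, 0.4, -2.3]
opening: 0.55
grasp_force: 30.0
```

Run:
```python
from h import *
ims=[shot('side')['image'][170:370,290:490],shot('wrist')['image'][150:420,80:480]]
a=cv2.resize(ims[0],(400,400));b=cv2.resize(ims[1],(400,270));b=cv2.copyMakeBorder(b,0,130,0,0,0)
cv2.imwrite('pics/g5.png',np.hstack([a,b]))
plan((.59,-.25,.12,15))
```

```text
plan [-0.3761  1.439   0.0939] [ 0.     -0.0019 -0.    ] rows 10.7
t 8.63 pos [0.5871 0.1962 0.1488] op 0.554 F [-0.1 -0.9 -3.1] g 30.0
```

View pics/g5.png

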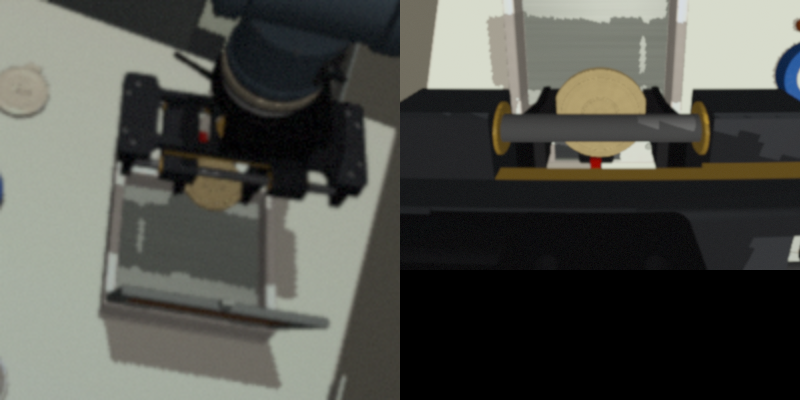

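The chuck is held level, at about (600,112) in the right-hand crop. Next I'll carry it half way to the pack.

Emit:
move_arm:
  increments:
    - [-0.12,0.1,0,0,-0.001,0,0.3]
    - [-0.2,0.25,0,0,-0.001,0,0.3]
    - [-0.25,0.4,0,0,-0.001,0,0.3]
    - [-0.25,0.52,0,0,-0.001,0,0.3]
    - [-0.25,0.64,0,0,-0.001,0,0.3]
    - [-0.25,0.76,0,0,-0.001,0,0.3]
    - [-0.25,0.86,0,0,-0.001,0,0.3]
    - [-0.25,0.94,0,0,-0.001,0,0.3]
    - [-0.25,0.98,0,0,-0.001,0,0.3]
    - [-0.25,0.98,0,0,-0.001,0,0.3]

```text
time_s: 9.47
position: [0.5903, -0.1099, 0.1458]
tcp_rot: [[0.967, 0.255, -0.001], [0.255, -0.967, 0.0], [-0.001, -0.0, -1.0]]
force: [-0.5, -0.0, -2.9]
opening: 0.551
grasp_force: 30.0
```

Run:
```python
from h import *
c=shot('wrist','w6.png'); s=bot.read_state()
print('pack',nets.find_in('wrist','wipe_pack')[:2])
for r in nets.find_in('wrist','wipe_pack')[:1]: print(onplane(c,r['location'],.028))
print('chuck ctr',onplane(c,(280,262),s['position'][2]+.0023))
print('c6',np.round(proj(c,[[.59,-.25,.028]])))
c=shot('side')
for p in [(75,283),(100,225),(45,285),(10,240)]: print(np.round(onplane(c,p,0),3))
plan((.59,-.25,.12,15))
```

```text
pack [{'location': [431.7, 213.2], 'conf': 0.68}]
[ 0.61973255 -0.24993629  0.028     ]
chuck ctr [ 0.58972478 -0.10990969  0.14809081]
c6 [[420. 242.]]
[ 0.825 -0.378  0.   ]
[ 0.691 -0.413  0.   ]
[ 0.853 -0.43   0.   ]
[ 0.8   -0.563  0.   ]
plan [-0.1222  0.4672  0.0875] [-0.0007  0.0007  0.0005] rows 3.5
t 9.67 pos [ 0.589  -0.1052  0.1465] op 0.555 F [ 0.3  0.5 -2.9] g 30.0
```

View pics/w6.png

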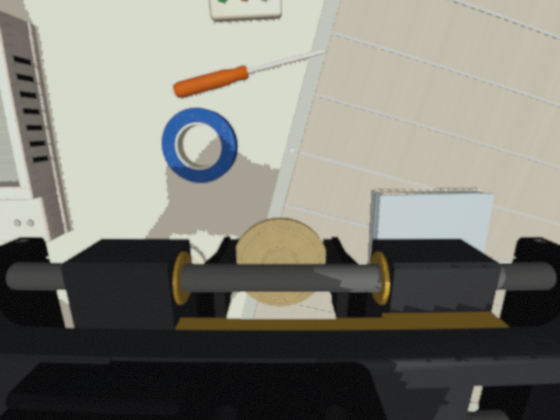

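The wrist view shows the chuck held level and centred. The pack's far edge of the top runs from (378,193) to (491,192), and its sides are parallel to the tool.

Run:
```python
from h import *
c=viewer.capture('wrist')
a,b=onplane(c,(378,194),.028),onplane(c,(491,193),.028)
d=b-a; L=np.linalg.norm(d); d/=L; n=np.array([d[1],-d[0],0]); n*=np.sign(-n[0])
ctr=(a+b)/2+n*.0525; print(L,np.degrees(np.arctan2(d[1],d[0])),ctr)
plan((*ctr[:2],.145,15),(*ctr[:2],.045,15))
```

```text
0.10715927621555944 -74.2579912949375 [ 0.58689646 -0.25505327  0.028     ]
plan [-0.1378  0.4802  0.0052] [-0.0006  0.0005  0.0006] rows 3.6
plan [-0.1373  0.4808  0.3385] [-0.0006  0.0005  0.0006] rows 4.3
t 9.72 pos [ 0.5893 -0.1052  0.1467] op 0.549 F [-0.4 -0.3 -2.9] g 30.0
```

Emit:
move_arm:
  increments:
    - [-0.03,0.1,0,0,0,0,0.3]
    - [-0.08,0.22,0,0,0,0,0.3]
    - [-0.12,0.34,0.03,0,0,0,0.3]
    - [-0.137,0.44,0.08,0,0,0,0.3]
    - [-0.137,0.483,0.15,0,0,0,0.3]
    - [-0.137,0.483,0.21,0,0,0,0.3]
    - [-0.137,0.483,0.27,0,0,0,0.3]
    - [-0.137,0.483,0.3,0,0,0,0.3]
    - [-0.137,0.483,0.315,0,0,0,0.3]
    - [-0.137,0.483,0.325,0,0,0,0.3]

```text
time_s: 10.55
position: [0.587, -0.2559, 0.053]
tcp_rot: [[0.965, 0.261, -0.004], [0.261, -0.965, 0.002], [-0.003, -0.003, -1.0]]
force: [-10.9, 5.2, 33.4]
opening: 0.554
grasp_force: 30.0
```

```bash
python3 -c "
from h import *
plan((.587,-.256,.044,15))"
```

```text
plan [0.0001 0.0005 0.0301] [-0.0009  0.0011  0.0009] rows 0.2
t 10.55 pos [ 0.587  -0.2559  0.053 ] op 0.554 F [-10.9   5.2  33.4] g 30.0
```

Contact came earlier than expected, so I'll back off 5 mm and look.

Emit:
move_arm:
  increments:
    - [0,0,-0.01,0,0,0,0.3]
    - [0,0,-0.02,0,0,0,0.3]
    - [0,0,-0.03,0,0,0,0.3]
    - [0,0,-0.03,0,0,0,0.3]

```text
time_s: 10.88
position: [0.5889, -0.2577, 0.0596]
tcp_rot: [[0.966, 0.26, 0.002], [0.26, -0.966, -0.001], [0.001, 0.001, -1.0]]
force: [0.5, -0.3, -1.6]
opening: 0.549
grasp_force: 30.0
```

Run:
```python
from h import *
a=shot('side')['image'][130:280,100:300]; b=shot('scene')['image'][90:240,230:430]; w=shot('wrist')['image'][200:350,180:380]
cv2.imwrite('pics/p7.png',np.vstack([np.hstack([cv2.resize(i,(400,300)) for i in (a,b)]),np.hstack([cv2.resize(w,(400,300)),np.zeros((300,400,3),np.uint8)])]))
plan((.587,-.256,.044,15))
```

```text
plan [-0.0019 -0.0068  0.0484] [-0.0001  0.0001  0.    ] rows 0.4
t 11.03 pos [ 0.5881 -0.2578  0.0585] op 0.555 F [-0.1 -0.8 -3. ] g 30.0
```

View pics/p7.png

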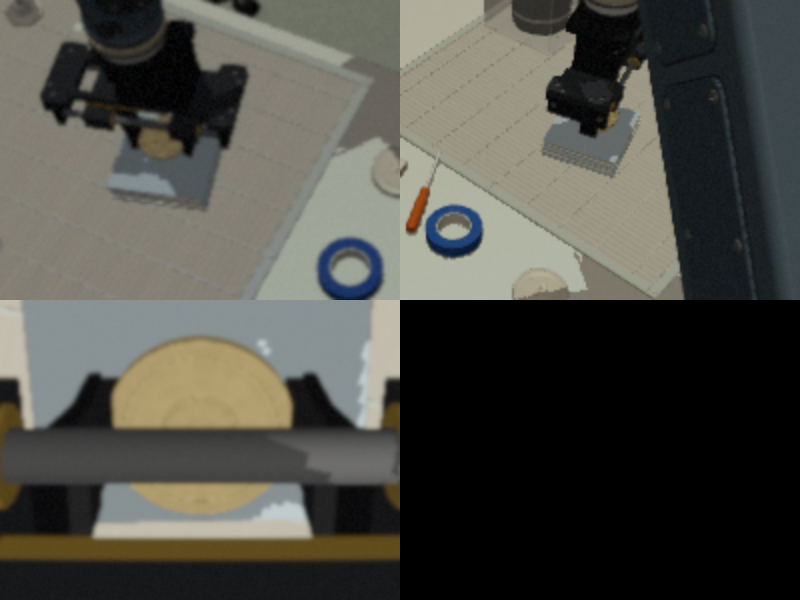

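The chuck is level and centred sideways over the pack. The early contact fits a deck about 9 mm high, which would put the pack top near z = 0.037. I'll check the fore-aft position from the near edge, row 310 or so.

Run:
```python
from h import *
c=viewer.capture('wrist'); R=np.array([[.966,.259],[-.259,.966]])
p=bot.read_state()['position'][:2]
g=c['image'][:,280].astype(int)
print([ (i,*g[i]) for i in range(120,200,4)])
for r in (310,): print(R@(onplane(c,(280,r),.0375)[:2]-p))
plan((.5885,-.2578,.0533,15))
for r in range(140,200,10): print(r,np.round(R@(onplane(c,(280,r),.0375)[:2]-p),4))
```

```text
[(120, np.int64(174), np.int64(189), np.int64(195)), (124, np.int64(174), np.int64(189), np.int64(195)), (128, np.int64(174), np.int64(189), np.int64(195)), (132, np.int64(174), np.int64(189), np.int64(196)), (136, np.int64(174), np.int64(189), np.int64(195)), (140, np.int64(174), np.int64(189), np.int64(195)), (144, np.int64(175), np.int64(190), np.int64(196)), (148, np.int64(177), np.int64(192), np.int64(196)), (152, np.int64(185), np.int64(198), np.int64(198)), (156, np.int64(141), np.int64(151), np.int64(151)), (160, np.int64(206), np.int64(204), np.int64(193)), (164, np.int64(208), np.int64(206), np.int64(195)), (168, np.int64(208), np.int64(205), np.int64(195)), (172, np.int64(208), np.int64(205), np.int64(195)), (176, np.int64(208), np.int64(205), np.int64(195)), (180, np.int64(207), np.int64(205), np.int64(194)), (184, np.int64(207), np.int64(205), np.int64(194)), (188, np.int64(189), np.int64(187), np.int64(176)), (192, np.int64(172), np.int64(170), np.int64(160)), (196, np.int64(148), np.int64(146), np.int64(137))]
[-0.04595385  0.0002459 ]
plan [0.0017 0.0003 0.017 ] [-0.0001  0.0001 -0.    ] rows 0.1
t 11.08 pos [ 0.588  -0.2579  0.0584] op 0.551 F [ 0.1 -0.4 -2.9] g 30.0
140 [0.0632 0.0002]
150 [0.0577 0.0002]
160 [0.052  0.0002]
170 [0.0463 0.0002]
180 [0.0405 0.0002]
190 [0.0346 0.0002]
```

Emit:
move_arm:
  increments:
    - [0.01,0,0.005,0,0,0,0.3]
    - [0.01,0,0.008,0,0,0,0.3]
    - [0.01,0,0.011,0,0,0,0.3]
    - [0.01,0,0.014,0,0,0,0.3]
    - [0.01,0,0.014,0,0,0,0.3]

```text
time_s: 11.5
position: [0.5907, -0.2572, 0.0541]
tcp_rot: [[0.966, 0.259, -0.001], [0.259, -0.966, 0.0], [-0.001, -0.001, -1.0]]
force: [-0.8, 0.2, -2.9]
opening: 0.552
grasp_force: 30.0
```

Emit:
move_arm:
  increments:
    - [0,0,0.002,0,0,0,0.3]
    - [0,0,0.003,0,0,0,0.3]
    - [0,0,0.003,0,0,0,0.3]

```text
time_s: 11.75
position: [0.5909, -0.2573, 0.0536]
tcp_rot: [[0.966, 0.259, -0.0], [0.259, -0.966, 0.0], [-0.0, -0.0, -1.0]]
force: [0.0, 0.8, -3.3]
opening: 0.55
grasp_force: 30.0
```

Emit:
move_arm:
  increments:
    - [0,0,0.002,0,0,0,0.3]
    - [0,0,0.004,0,0,0,0.3]
    - [0,0,0.004,0,0,0,0.3]

```text
time_s: 12.0
position: [0.591, -0.2573, 0.0534]
tcp_rot: [[0.966, 0.259, 0.0], [0.259, -0.966, -0.0], [0.0, 0.0, -1.0]]
force: [-1.6, 1.2, 5.0]
opening: 0.548
grasp_force: 30.0
```

In contact (about 8 N of the load taken). Now I'll open slowly and then rise.

Emit:
move_arm:
  increments:
    - [0,0,0,0,0,0,0.6]
    - [0,0,0,0,0,0,0.7]
    - [0,0,0,0,0,0,0.9]
    - [0,0,0,0,0,0,0.9]
    - [0,0,0,0,0,0,0.9]
    - [0,0,-0.05,0,0,0,0.9]
    - [0,0,-0.15,0,0,0,0.9]
    - [0,0,-0.28,0,0,0,0.9]
    - [0,0,-0.4,0,0,0,0.9]
    - [0,0,-0.4,0,0,0,0.9]

```text
time_s: 12.83
position: [0.5955, -0.2601, 0.1803]
tcp_rot: [[0.966, 0.259, 0.013], [0.259, -0.966, -0.009], [0.011, 0.012, -1.0]]
force: [1.5, -0.7, 0.3]
opening: 0.899
grasp_force: 0.0
```

Emit:
move_arm:
  increments:
    - [-0.15,0,0,0,0,0,0.9]
    - [-0.3,0,0,0,0,0,0.9]
    - [-0.4,0,0,0,0,0,0.9]
    - [-0.4,0,0,0,0,0,0.9]

```text
time_s: 13.17
position: [0.4685, -0.2878, 0.1716]
tcp_rot: [[0.967, 0.256, -0.007], [0.256, -0.967, 0.003], [-0.006, -0.005, -1.0]]
force: [-0.9, 1.1, 0.2]
opening: 0.903
grasp_force: 0.0
```

Run:
```python
from h import *
a=shot('side')['image']; w=shot('wrist')['image']
cv2.imwrite('pics/f8.png',np.hstack([cv2.resize(i,(400,300)) for i in (a,w)]))
plan()
```

```text
t 13.27 pos [ 0.4742 -0.2889  0.1725] op 0.897 F [-0.8 -0.2 -0.5] g 0.0
```

View pics/f8.png

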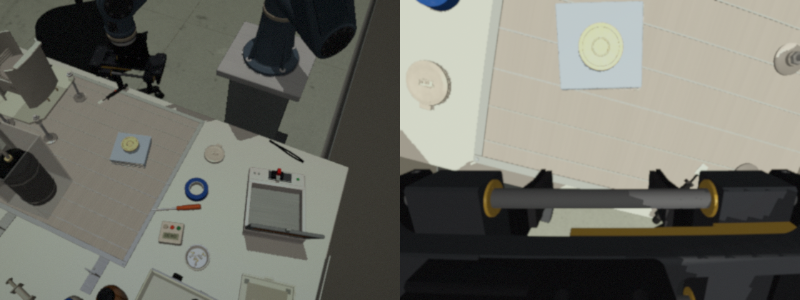

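The chuck stands upright in the middle of the pack, at about (600,46) on a pack centred at (600,45). The cover is open, the bystanders haven't moved and the gripper is clear.

```bash
python3 -c "
from h import *
print(workorder.hand_in())"
```

```text
the job is handed in; nothing more can be done
None
```

I slid the latch, the cover sprang open, and I set the chuck upright in the middle of the wipe pack; the job is handed in at about 13 s, but hand-in gave no verdict. On a first try at setting it down I pressed the chuck onto the pack at 33 N, then backed off and lowered it gently.

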